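# Wedge up the front of the flowmeter stand

## Robot

A 6-joint arm with a two-finger parallel gripper is mounted at the origin on the work surface. World frame = base frame: x ahead of the robot, y to its left, z up, the work surface at z = 0. Lengths are in m, angles in rad, forces in N, time in s.
With the tool pointing down it reaches from about 0.375 to 0.975 m from the base axis. Payload 3.8 kg.
Tool frame: the origin (TCP) lies midway between the tips of the shut fingers; the grasp point (between the pads) lies 19 mm behind it; x points along the fingers, y is the direction in which the jaws open and shut, and the axes are right-handed (so a half turn about x gives the same grasp; the last joint's range is limited). The gripper opens to 85 mm and grips with 20 to 120 N. Pads are 22 mm wide; open, the fingers measure 114 mm over their backs; the gripper's body (76 mm by 85 mm) begins 54 mm behind the grasp point. The pads swing forward as they close: fully open they stand 13 mm farther back than shut.
Start: joints at [-1.225, 0.264, 1.604, -0, 1.274, -0.037], TCP at [0.252, -0.626, 0.231] pointing down, gripper open.
Joint ranges: [-2.63, 2.63], [-0.94, 2.18], [0.31, 2.57], [-1.31, 4.45], [0, 2.66], [-2.55, 2.55]. Speed limits (rad/s): [2.57, 2.57, 3.14, 3.14, 3.14, 3.14].

## Interface

Orientations are given as a rotation vector (axis times angle).
In Python, from workcell import read_state, read_camera, get_calibration, finish_job gives the robot as it stands. The module is installed in compiled form; this text tells all that it offers.
- The arm moves only by the shell command python3 -m creep 'ROWS' [FORCE]. ROWS is JSON, a list of rows, each a list of 3 entries, a list of its own where there are three numbers: the closure in counts, from 0 (fully open) to 255 (shut), then the shift along the world's x, y, z in mm, then the turn about the world's z in rad. In form: [[hand, [tx, ty, tz], spin], ...]. A call has exactly 8 rows; each row shifts and turns the commanded pose from where the row before left it; what a row does not reach is not made up. A row lasts 1/12 s, in which the tool goes at most 41.7 mm and 7.16 degrees, less where a joint would pass 70% of its speed; a pose out of reach is approached as far as the arm can. A call is refused whole if a number of a shift passes 41.7 or a number of a turn 0.125, either way. A call with a gripper value outside its range is refused whole. The fingers move at their own pace and stop on an object; FORCE is the grip in N (left out, the last holds). Time passes only in rows, so rows that do not move let the fingers close, or fill a call up. It gives the time, the measured TCP pose, the force and the opening at its end, in the units of the state.
- read_state(): the state, without advancing time (a new reading comes with each control period).
- read_camera(name): name is "scene" or "top" or "wrist"; returns (picture, depth): 480x640x3 uint8, blue, green, red; 480x640 float32, m along the optical axis (not along the pixel's ray), 0 where there is no reading.
- get_calibration(name): a dict with "K" (3x3 intrinsics, pixels), "k1" (the pictures are not rectified: a ray, as slopes to the right and down, at radius r is drawn at 1 + k1 r^2 times it, then the intrinsics apply), "eye" and "orientation" of the camera in the world. Camera axes: x right, y down, z forward; pixel columns grow to the right and rows downward; lengths in m; the calibration is good to about 2 mm. A picture is of the moment at which its call begins: read the wrist's pose just before it. get_calibration takes no time and is no camera call; for the wrist camera it gives the pose at the moment of the call.
- finish_job(): hands the job in, once; it reports no verdict.
The state is a dict: "time": time; "q": joint angles; "joint_vel": joint speeds; "joint_torque": joint torques, N m; "tool_pos": TCP position; "tcp_rot": TCP orientation; "wrist_force": force on the tool from outside, world axes, zero at the start; "torque": the same for the moment, N m; "width": opening from 0.0 (shut) to 1.0 (fully open).
Only numpy, scipy, OpenCV 4.12 (cv2) and the standard library are available. Lean on these libraries where they do the work, as an engineer would, in place of code of your own. Each camera call takes 0.05 s, during which the arm holds its last target.

## Task

Take the tapered plastic wedge by its grip block and, keeping it flat on the bench, push it thin end first under the middle of the front edge of the flowmeter stand until both front levelling feet are just off the bench, about 3 mm clear, so that I can turn them. Finish still gripping the wedge there, with the front of the stand resting on it: do not let go of it or pull it back out. Touch the stand with nothing but the wedge, do not shove it along the bench or tip it up high, and leave the other things where they are.

Things in the scene. Friction and masses are not known exactly. Their poses are not given: they have to be found in the camera images.
- stand: loose twin flowmeter stand, 1.6 kg, 240 mm tall: aluminium base plate 150 (x) x 200 (y) x 8 mm, underside 14 mm above the bench and two clear upright tubes; valve knobs 56 mm behind its front edge, to 56 mm high. Two rubber feet behind, two levelling feet in front. Origin on the bench under the plate's middle; x from front edge to rear, y to its left; -x faces the robot within 20 degrees.
- front_edge (a point): middle of the lower front edge of the stand's base plate, 14 mm above the bench at the start, 75 mm in front of the stand's origin; axes as the stand's. The space behind it between the two front feet is clear, 136 mm wide: the wedge goes in here along the stand's x.
- foot_left (a point): centre of the sole of the stand's front left levelling foot, 55 mm in front of and 80 mm left (+y) of its origin: 24 mm round rubber foot, steel screw through the plate to 46 mm above the bench, 20 mm knurled nut on the plate. Height 0 while it stands on the bench.
- foot_right (a point): the same for the front right levelling foot (-y).
- rear_feet (a point): point on the bench midway between the stand's two rear feet, 60 mm behind its origin. The stand pivots on these feet when its front is lifted.
- wedge: loose grey-white slick plastic wedge 130 x 34 mm, 0.11 kg: ramp 95 mm long, 4 mm thick at the thin end (+x) to 23 mm, then a grip block 35 mm long, 35 mm high (-x). Origin: centre of its flat sole; x to the thin end, z up. Pushed in flat with 3 to 9 N, it meets the stand's edge when the thin end is 50 mm past it; each 10 mm more lifts the edge 2 mm, the front feet 1.75 mm (3 mm up at 67 mm).
- wedge_tip (a point): middle of the lower edge of the wedge's thin end, 65 mm from its origin; axes as the wedge's.
- wedge_grip (a point): middle of the wedge's grip block, 47.5 mm behind its origin and 24 mm above its sole: 34 mm wide across y, vertical sides, top 11 mm above this point. Grasp it here from above across its width.
- block: bystander: flat packing block of the same plastic, 110 x 36 x 20 mm, no taper; origin under its centre. It and the wedge lie to the left and right in front of the robot, either way round.
- spanner: bystander: steel open-ended spanner 150 mm long, lying left of the stand; origin under its middle.
- bottle: bystander: white round bottle 52 mm across, 120 mm tall, far left; origin under its centre.
- microplate: bystander: white well plate 128 x 86 x 14 mm, right of the stand; origin under its centre.
- coupling: bystander: upright brass coupling 22 mm across, 42 mm tall, on the right; origin under its centre.
There are look-alikes about, which are no part of the job. What is shaped like the wedge but pink, purple or yellow is not meant.

How it is judged:
On the way, in this order (a step that is already met when the one before it is completed fails the run):
1. the held wedge is under the stand's front edge, flat on the bench, both front feet still down (contact force between the fingers and wedge above 2 N and x of wedge_tip in the frame of front_edge above 0.01 m and y of wedge_tip in the frame of front_edge between -0.025 and 0.025 m and height (world z) of each of wedge_tip, wedge below 0.003 m and angle between wedge's own z axis and vertical below 0.06 rad and height (world z) of each of foot_left, foot_right below 0.0015 m).
2. both front feet are 1.5 to 5.5 mm off the bench, the stand resting on the held wedge (contact force between the fingers and wedge above 2 N and x of wedge_tip in the frame of front_edge above 0.01 m and y of wedge_tip in the frame of front_edge between -0.025 and 0.025 m and height (world z) of each of wedge_tip, wedge below 0.003 m and angle between wedge's own z axis and vertical below 0.06 rad and height (world z) of foot_left between 0.0015 and 0.0055 m and height (world z) of foot_right between 0.0015 and 0.0055 m and contact force between wedge and stand above 0.8 N), for 0.3 s.
At the end, for the whole second after the job is handed in: Front feet 1.5 to 5.5 mm off the bench, front resting on the wedge (over 0.8 N), rear feet down and moved under 12 mm; wedge flat on the bench (3 mm), thin end over 10 mm under the front edge, within 25 mm of its middle, fingers gripping it (over 2 N); all at rest (all of step 2 and height (world z) of rear_feet below 0.002 m and linear speed of stand below 0.01 m/s and distance of rear_feet from where it was at the start of the episode below 0.012 m); the arm keeps its last pose, push and grip.
It fails at once if the robot itself touches the stand (contact force between any of the fingers, the arm and stand above 1 N).
It fails at once if the stand is shoved along the bench (rear feet over 15 mm) (distance of rear_feet from where it was at the start of the episode above 0.015 m).
It fails at once if the stand is tipped up high (a front foot over 10 mm) (height (world z) of any of foot_left, foot_right above 0.01 m).
It fails at once if another thing is moved over 15 mm (distance of any of block, spanner, bottle, microplate, coupling from where it was at the start of the episode above 0.015 m).
It also fails if it takes over 43 s, if anything falls off the work surface, if the arm or the gripper's body presses on something with over 40 N, if the wrist force passes 120 N, or if a joint passes its speed limit or range.

## Working session

There is one attempt and no reset: what is moved stays moved. The work goes in short steps, Python scripts to look and compute and a shell command to move; the robot and the scene stay as the last step left them, time stands still between calls to the robot, and variables do not carry over. Pictures are saved under pics/ and viewed, and the job is handed in when it is done.

```bash
mkdir -p pics; ls
cat > h.py <<'E'
import numpy as np, cv2
from scipy.spatial.transform import Rotation as R
from workcell import *
def cal(n):
    c=get_calibration(n); o=np.array(c["orientation"],float)
    M=R.from_rotvec(o).as_matrix() if o.size==3 else o.reshape(3,3)
    return np.array(c["K"]),float(c["k1"]),np.array(c["eye"]),M
def ray(c,px):
    K,k1,e,M=c
    px=np.atleast_2d(np.array(px,float))
    p=cv2.undistortPoints(px.reshape(-1,1,2),K,np.array([k1,0,0,0.])).reshape(-1,2)
    return np.c_[p,np.ones(len(p))]@M.T
def onplane(c,px,z):
    d=ray(c,px); return c[2]+d*((z-c[2][2])/d[:,2])[:,None]
def proj(c,P):
    K,k1,e,M=c
    rv=cv2.Rodrigues(M.T)[0]
    return cv2.projectPoints(np.atleast_2d(np.array(P,float)),rv,-M.T@e,K,np.array([k1,0,0,0.]))[0].reshape(-1,2)
def cloud(c,dep,px):
    px=np.atleast_2d(px); d=ray(c,px)
    z=dep[px[:,1].astype(int),px[:,0].astype(int)]
    return c[2]+d*z[:,None]
E
python3 - <<'E'
from h import *
print(read_state()); print(get_calibration("wrist"))
for n in ["scene","top","wrist"]:
    c=get_calibration(n); p,d=read_camera(n); cv2.imwrite(f"pics/{n}0.png",p); np.savez(f"pics/{n}0.npz",p=p,d=d); print(n,c["eye"],c["K"],c["k1"])
E
```

```text
pics
{'time': 0.0, 'q': array([-1.22490582e+00,  2.64735818e-01,  1.60539361e+00, -1.03797997e-05,
        1.27369700e+00, -3.68675813e-02]), 'joint_vel': array([ 0.00025655, -0.00038061, -0.00086616, -0.0011497 ,  0.00016493,
        0.00178588]), 'joint_torque': array([ 2.18339432e-03, -5.15107906e+01, -3.67311144e+01, -1.82166436e-04,
        1.30821060e-02, -1.15693695e-05]), 'tool_pos': array([ 0.25186368, -0.62545312,  0.22996312]), 'tcp_rot': array([ 2.01238002,  0.39223354, -2.01310491]), 'wrist_force': array([ 0.39375314, -0.31624547,  0.18218487]), 'torque': array([-0.00623347, -0.01082756,  0.02412282]), 'width': 1.0009911011831933}
{'K': array([[376.73065764,   0.        , 317.15405273],
       [  0.        , 376.73065764, 240.55120667],
       [  0.        ,   0.        ,   1.        ]]), 'k1': -0.031417834870717865, 'eye': array([ 0.31966116, -0.59850906,  0.37299378]), 'orientation': array([ 2.39582242, -1.61490278, -0.24209933])}
scene [ 1.06644934 -0.9866939   1.00600131] [[579.70274914   0.         320.7400309 ]
 [  0.         579.70274914 238.10944075]
 [  0.           0.           1.        ]] -0.019461706310592852
top [ 0.35436118 -0.02864691  1.64459776] [[570.70501408   0.         317.01688474]
 [  0.         570.70501408 231.25530745]
 [  0.           0.           1.        ]] -0.06538373751252127
wrist [ 0.31967429 -0.59854548  0.37311087] [[376.73065764   0.         317.15405273]
 [  0.         376.73065764 240.55120667]
 [  0.           0.           1.        ]] -0.031417834870717865
```

View pics/scene0.png

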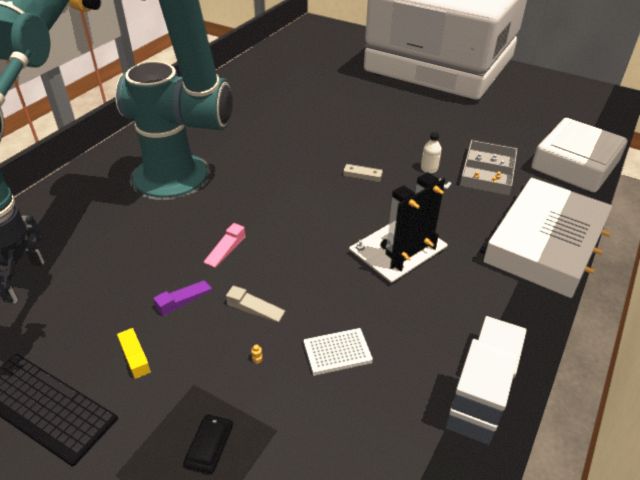

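View pics/top0.png

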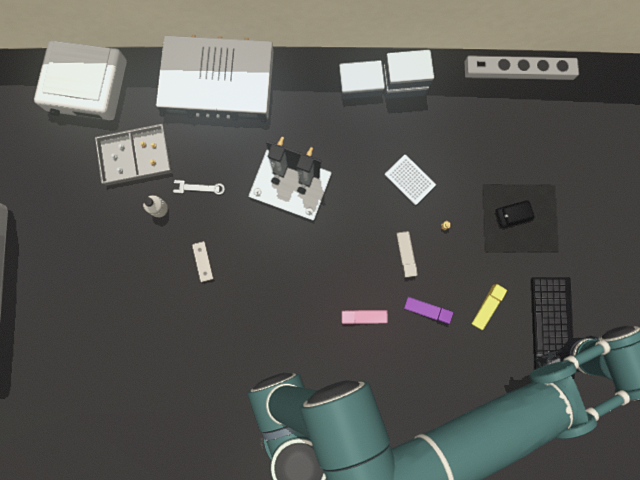

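View pics/wrist0.png

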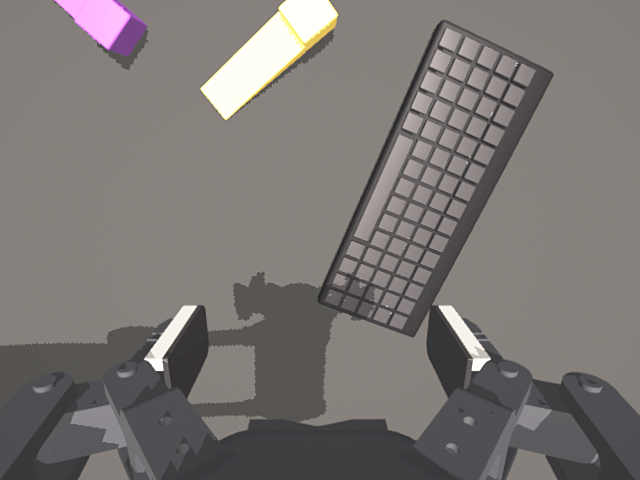

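The scene view shows the grey-white wedge at (255,303) with its grip block at (237,296). In the top view the wedge is at (406,254) with its grip at (410,271), and the stand plate is at (290,185). The packing block is at (203,262), and the coloured wedges are decoys.

Run:
```python
from h import *
c=cal("top"); f=np.load("pics/top0.npz"); p,d=f["p"],f["d"]
hsv=cv2.cvtColor(p,cv2.COLOR_BGR2HSV)
m=((hsv[...,2]>110)&(hsv[...,1]<70)).astype(np.uint8)
n,l,s,ce=cv2.connectedComponentsWithStats(m)
for i in range(1,n):
    if s[i,4]>60: print(i,s[i],ce[i].round(1))
def pc(m):
    v,u=np.nonzero(m); return cloud(c,d,np.c_[u,v])
for nm,(x0,y0,x1,y1) in dict(wedge=(390,225,425,285),stand=(240,135,340,225)).items():
    i=np.zeros_like(m); i[y0:y1,x0:x1]=m[y0:y1,x0:x1]
    P=pc(i); print(nm,np.percentile(P[:,2],[5,25,50,75,95]).round(4))
    print(cv2.minAreaRect((P[:,:2]*1000).astype(np.float32)))
    if nm=='stand': P=P[(P[:,2]>.01)&(P[:,2]<.035)]; r=cv2.minAreaRect((P[:,:2]*1000).astype(np.float32)); print(r,cv2.boxPoints(r))
    else:
        for lo,hi in((.002,.027),(.027,.05)):
            q=P[(P[:,2]>lo)&(P[:,2]<hi)]; print(lo,len(q),q.mean(0)); r=cv2.minAreaRect((q[:,:2]*1000).astype(np.float32)); print(r,cv2.boxPoints(r))
a=cv2.resize(p[120:300,230:440],None,fx=3.8,fy=3.3,interpolation=cv2.INTER_CUBIC); cv2.imwrite("pics/top_z.png",a)
```

```text
1 [    0     0   640   120 43265] [276.8  39.5]
2 [ 387   50   47   33 1348] [409.8  65.8]
3 [ 466   56  113   23 1857] [520.7  67.5]
4 [ 339   60   46   33 1261] [361.6  75.9]
5 [384  64  45  28 142] [403.1  86.4]
12 [  95  124   75   60 2896] [132.8 154.1]
13 [ 248  149   84   71 2671] [288.4 189.6]
14 [ 385  154   51   51 1334] [409.9 179.2]
17 [173 180  52  15 397] [198.2 187.2]
18 [143 195  24  22 321] [156.  206.5]
22 [397 231  21  46 591] [406.6 253.6]
23 [192 241  21  41 527] [201.9 261.2]
24 [342 310  46  14 555] [364.5 316.6]
25 [596 326  44  29 296] [615.9 340.4]
28 [626 346  14  40 239] [633.9 362.5]
31 [564 356  20  17 101] [573.8 361.6]
38 [251 374  46  54 345] [273.6 396. ]
43 [304 382  60  25 197] [333.8 396.9]
44 [544 382  30  47 258] [563.5 401.6]
51 [615 390  15  15 116] [623.7 396.5]
62 [ 324  399   39   66 1040] [344.4 430.4]
85 [585 408  14  13  94] [593.1 412.9]
130 [267 429  28  13 193] [280.2 434.5]
145 [415 434  40  46 356] [439.3 456. ]
153 [271 438  42  42 292] [284.9 452.4]
219 [349 465  21  15 173] [359.8 472.8]
wedge [0.     0.0081 0.0153 0.0276 0.0385]
[... 240 characters left out ...]
06445312) [[ 446.4361  -291.21497]
 [ 454.11597 -331.5869 ]
 [ 578.92084 -307.84552]
 [ 571.24097 -267.47357]]
0.027 148 [ 0.46153477 -0.30503918  0.03558448]
((465.35321044921875, -304.5928649902344), (43.489986419677734, 35.09111785888672), 11.714461326599121) [[ 440.49878 -291.82773]
 [ 447.62347 -326.18796]
 [ 490.20764 -317.358  ]
 [ 483.08295 -282.99777]]
stand [0.0138 0.019  0.0219 0.0251 0.0483]
((590.6275634765625, 55.58091735839844), (231.9689483642578, 444.80865478515625), 82.07874298095703)
((709.6177978515625, 36.12580108642578), (200.7487030029297, 151.1163330078125), 70.18148803710938) [[604.5037  -32.68612]
 [746.6696  -83.92089]
 [814.7319  104.93772]
 [672.566   156.17249]]
```

View pics/top_z.png

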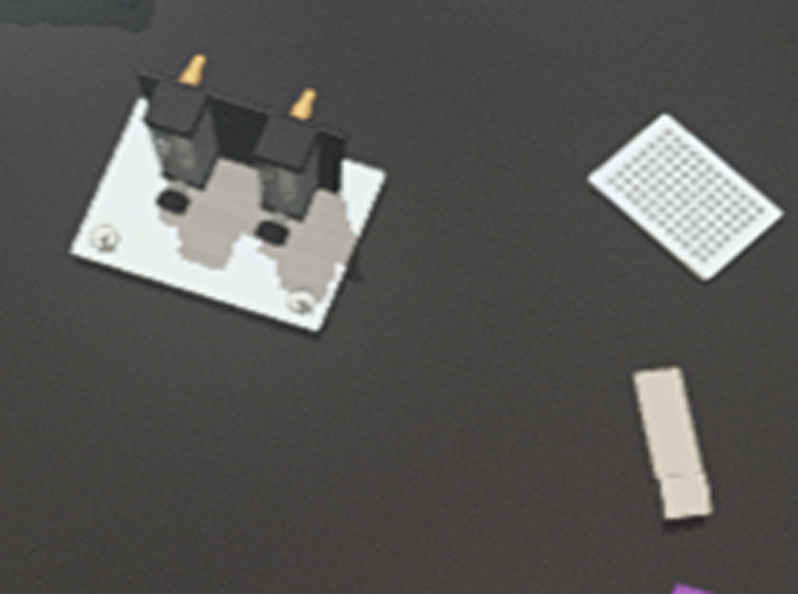

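```bash
python3 - <<'E'
from h import *
s=read_state(); print(R.from_rotvec(s["tcp_rot"]).as_matrix().round(3)); k=cal("wrist"); print(k[3].round(3))
c=cal("top"); f=np.load("pics/top0.npz"); d=f["d"]
v,u=np.mgrid[125:225,240:340]; P=cloud(c,d,np.c_[u.ravel(),v.ravel()])
a=np.deg2rad(-19.82); Rz=np.array([[np.cos(a),-np.sin(a)],[np.sin(a),np.cos(a)]])
fe=np.array([.6385,.0617]); L=(P[:,:2]-fe)@Rz
for lo,hi in((.03,.06),(.06,.15),(.15,.3)):
    k=(P[:,2]>lo)&(P[:,2]<hi); q=L[k]; print(lo,k.sum(),np.percentile(q,[0,2,50,98],axis=0).round(3).tolist())
E
python3 -m creep '[[0,[22,34,0],-0.022],[0,[22,34,0],-0.022],[0,[22,34,0],-0.022],[0,[22,34,0],-0.022],[0,[22,34,0],-0.022],[0,[22,34,0],-0.022],[0,[22,34,0],-0.022],[0,[22,34,0],-0.022]]'
python3 - <<'E'
from h import *
s=read_state(); c=cal("wrist"); p,d=read_camera("wrist"); np.savez("pics/w1.npz",p=p,d=d,K=c[0],k1=c[1],e=c[2],M=c[3],tp=s["tool_pos"]); cv2.imwrite("pics/w1.png",p); print(s["q"],s["tool_pos"])
E
```

```text
[[-0.001  0.373 -0.928]
 [ 0.002 -0.928 -0.373]
 [-1.    -0.002 -0.   ]]
[[ 0.375 -0.887 -0.269]
 [-0.927 -0.359 -0.107]
 [-0.002  0.29  -0.957]]
0.03 322 [[0.001, -0.089], [0.012, -0.084], [0.072, -0.002], [0.12, 0.082]]
0.06 380 [[0.06, -0.075], [0.083, -0.073], [0.096, 0.002], [0.12, 0.053]]
0.15 951 [[0.083, -0.075], [0.084, -0.07], [0.109, 0.001], [0.139, 0.069]]
time: 0.82
tool_pos: [0.4286, -0.3522, 0.2311]
tcp_rot: [2.113, 0.218, -2.113]
wrist_force: [0.1, 0.0, -0.1]
width: 1.003
[-7.32802726e-01  3.72132315e-02  1.86337111e+00  4.21770285e-05
  1.24124541e+00  6.32556692e-01] [ 0.42860524 -0.35221729  0.23106137]
```

View pics/w1.png

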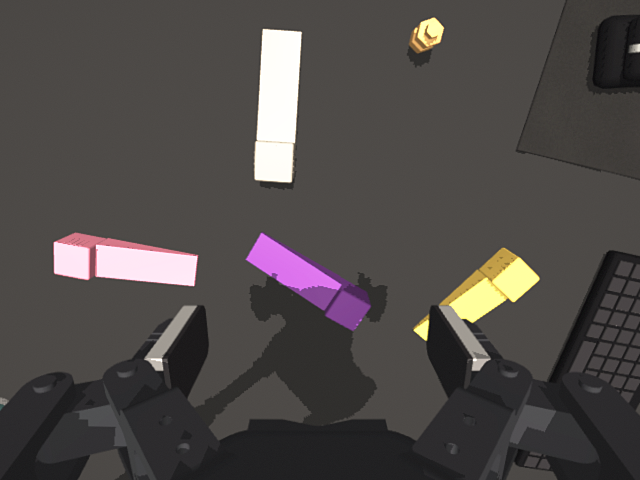

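The wrist view shows the wedge's grip block top at about (275,160) and its thin end at about (281,31). The purple decoy is well clear at (305,280).

```bash
cat > wm.py <<'E'
import sys
from h import *
def load(n):
    f=np.load(n); return (f["K"],float(f["k1"]),f["e"],f["M"]),f["p"],f["d"]
def wedge(n,guess):
    c,p,d=load(n)
    hsv=cv2.cvtColor(p,cv2.COLOR_BGR2HSV)
    m=((hsv[...,2]>130)&(hsv[...,1]<70)).astype(np.uint8); 
    nn,l,s,ce=cv2.connectedComponentsWithStats(m)
    i=min(range(1,nn),key=lambda i:np.hypot(*(ce[i]-guess))+(1e4 if s[i,4]<300 else 0)); print("comp",s[i],ce[i])
    v,u=np.nonzero(l==i); P=cloud(c,d,np.c_[u,v])
    q=P[P[:,2]>.029]; r=cv2.minAreaRect((q[:,:2]*1000).astype(np.float32)); print("gripz",np.median(q[:,2]),r)
    q=P[(P[:,2]<.027)&(P[:,2]>.0015)]; r=cv2.minAreaRect((q[:,:2]*1000).astype(np.float32)); print("ramp",r,cv2.boxPoints(r).round(1).tolist())
    ct=max(cv2.findContours((l==i).astype(np.uint8),0,2)[0],key=cv2.contourArea); print("px corners",cv2.boxPoints(cv2.minAreaRect(ct)).round(1).tolist(), cv2.approxPolyDP(ct,4,True).reshape(-1,2).tolist())
if __name__=="__main__": wedge(sys.argv[1],[float(a) for a in sys.argv[2:4]])
E
python3 wm.py pics/w1.npz 278 105
python3 - <<'E'
from wm import *
c,p,d=load("pics/w1.npz")
# rays on planes: grip top at 35, tip top at 4
print("griptop far/near",onplane(c,[[256,142],[294,142],[293,181],[255,180]],.035).round(4))
print("tip",onplane(c,[[263,31],[300,32]],.004).round(4))
E
```

```text
comp [ 254   29   48  154 5987] [277.14882245 105.15667279]
gripz 0.035322650758529306 ((468.1054992675781, -316.69921875), (41.78282165527344, 63.8460578918457), 23.751737594604492)
ramp ((507.77642822265625, -298.1967468261719), (135.67510986328125, 38.61647415161133), 5.64479923248291) [[438.3999938964844, -285.70001220703125], [442.20001220703125, -324.1000061035156], [577.2000122070312, -310.70001220703125], [573.4000244140625, -272.29998779296875]]
px corners [[252.10000610351562, 180.0], [262.0, 28.299999237060547], [302.20001220703125, 30.899999618530273], [292.29998779296875, 182.60000610351562]] [[262, 29], [254, 178], [290, 182], [301, 32]]
griptop far/near [[ 0.4766 -0.2877  0.035 ]
 [ 0.4834 -0.3203  0.035 ]
 [ 0.4497 -0.3258  0.035 ]
 [ 0.4437 -0.2922  0.035 ]]
tip [[ 0.5704 -0.2736  0.004 ]
 [ 0.5763 -0.3059  0.004 ]]
```

```bash
python3 -m creep '[[0,[9,12,-10],-0.012],[0,[9,12,-20],-0.012],[0,[9,11,-25],-0.011],[0,[8,11,-25],-0.01],[0,[0,0,-20],0],[0,[0,0,-10],0],[0,[0,0,0],0],[0,[0,0,0],0]]' 25
python3 - <<'E'
from h import *
s=read_state(); c=cal("wrist"); p,d=read_camera("wrist"); np.savez("pics/w2.npz",p=p,d=d,K=c[0],k1=c[1],e=c[2],M=c[3],tp=s["tool_pos"]); cv2.imwrite("pics/w2.png",p); print(s["q"],s["tool_pos"]); t=s["tool_pos"]; print(R.from_rotvec(s["tcp_rot"]).as_matrix().round(3)); print(proj(c,[[t[0],t[1],.024],[t[0],t[1],.035]]))
E
python3 wm.py pics/w2.npz 290 200
```

```text
time: 1.53
tool_pos: [0.4627, -0.3084, 0.1211]
tcp_rot: [2.137, 0.174, -2.138]
wrist_force: [0.2, -0.5, 0.7]
width: 1.004
[-6.32529087e-01  1.36610805e-01  1.96992878e+00 -1.43773276e-04
  1.03610337e+00  7.76808568e-01] [ 0.46273892 -0.30836605  0.12109223]
[[-0.001  0.161 -0.987]
 [ 0.001 -0.987 -0.161]
 [-1.    -0.001  0.001]]
[[316.86123893 240.77162705]
 [316.8372194  245.79278942]]
comp [  286    60    58   210 11311] [314.15073822 164.01688622]
gripz 0.035392208572268546 ((490.1044921875, -301.837646484375), (90.15730285644531, 34.46703338623047), 8.005556106567383)
ramp ((517.2410278320312, -298.0947570800781), (117.26971435546875, 37.71898651123047), 7.128186225891113) [[456.70001220703125, -286.70001220703125], [461.3999938964844, -324.1000061035156], [577.7999877929688, -309.5], [573.0999755859375, -272.1000061035156]]
px corners [[285.1000061035156, 268.79998779296875], [289.0, 59.400001525878906], [343.70001220703125, 60.5], [339.70001220703125, 269.79998779296875]] [[290, 60], [286, 266], [337, 269], [343, 61]]
```

View pics/w2.png

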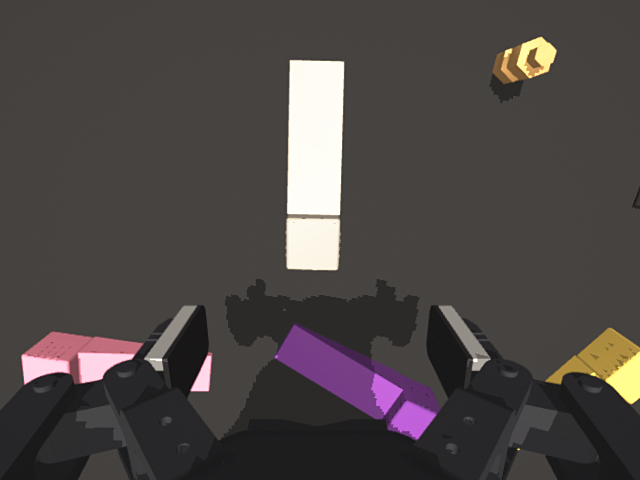

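The grip block's top is at rows 218–268 and columns 286–339, nearly under the tool axis at (317,246). The thin end is at row 60.

Run:
```python
from wm import *
c1,_,_=load("pics/w1.npz"); c2,_,_=load("pics/w2.npz")
A=[[256,142],[294,142],[293,181],[255,180],[263,31],[300,32]]
B=[[287.5,218],[339.5,218],[337.5,269],[286.5,267.5],[290,60],[343.5,61]]
def P(c): return c[0]@np.c_[c[3].T,-c[3].T@c[2]]
def un(c,p): return cv2.undistortPoints(np.array(p,float).reshape(-1,1,2),c[0],np.array([c[1],0,0,0.]),P=c[0]).reshape(-1,2).T
X=cv2.triangulatePoints(P(c1),P(c2),un(c1,A),un(c2,B)); print((X[:3]/X[3]).T.round(4))
g=onplane(c2,B[:4],.035); t=onplane(c2,B[4:],.004); print(g.round(4),t.round(4))
gc=g.mean(0);tc=t.mean(0); v=tc-gc; print(gc,tc,np.degrees(np.arctan2(v[1],v[0])),np.linalg.norm(v[:2]))
```

```text
[[ 0.4763 -0.287   0.0293]
 [ 0.483  -0.3198  0.0337]
 [ 0.449  -0.3251  0.0329]
 [ 0.4426 -0.2913  0.0288]
 [ 0.5738 -0.2713 -0.0113]
 [ 0.5762 -0.3064  0.0068]]
[[ 0.4777 -0.2873  0.035 ]
 [ 0.483  -0.3194  0.035 ]
 [ 0.4493 -0.3242  0.035 ]
 [ 0.4449 -0.2913  0.035 ]] [[ 0.5722 -0.2731  0.004 ]
 [ 0.5771 -0.3067  0.004 ]]
[ 0.46373695 -0.30555649  0.035     ] [ 0.57462408 -0.28989311  0.004     ] 8.040132124288364 0.11198793381625044
```

```bash
python3 -m creep '[[0,[1,2.8,-10],-0.022],[0,[0,0,-20],0],[0,[0,0,-30],0],[0,[0,0,-28],0],[0,[0,0,-17],0],[0,[0,0,-9],0],[0,[0,0,0],0],[0,[0,0,0],0]]' 40
python3 -m creep '[[120,[0,0,0],0],[255,[0,0,0],0],[255,[0,0,0],0],[255,[0,0,0],0],[255,[0,0,0],0],[255,[0,0,0],0],[255,[0,0,0],0],[255,[0,0,0],0]]' 40
python3 - <<'E'
from h import *
s=read_state();p,d=read_camera("wrist");cv2.imwrite("pics/w3.png",p); print(s["tool_pos"],s["wrist_force"],s["width"])
E
```

```text
time: 2.25
tool_pos: [0.465, -0.3064, 0.0085]
tcp_rot: [2.15, 0.149, -2.147]
wrist_force: [-0.1, 0.8, 1.1]
width: 0.996
time: 2.92
tool_pos: [0.4649, -0.3059, 0.0084]
tcp_rot: [2.15, 0.149, -2.147]
wrist_force: [-0.8, -0.4, 6.5]
width: 0.39
[ 0.4648899  -0.30587509  0.00837516] [-0.84472238 -0.40650237  6.52730771] 0.3898001566198039
```

View pics/w3.png

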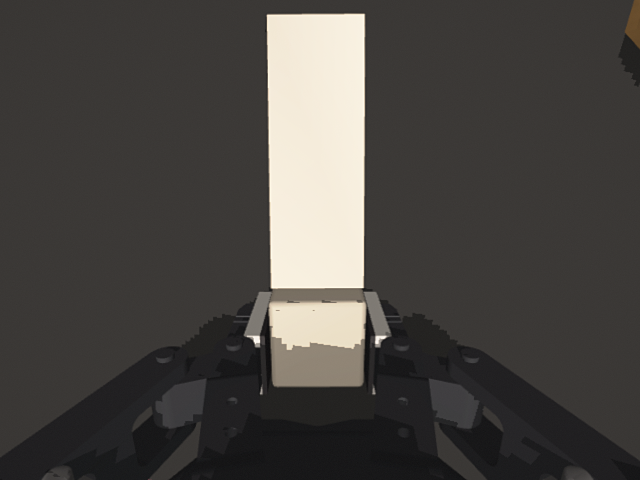

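The wedge is firmly gripped: both pads are on the block at (267–370, 300–390), and the ramp points straight ahead. Next I lift it a little and carry it in front of the stand.

```bash
python3 -m creep '[[255,[0,0,12],0],[255,[0,0,18],0],[255,[-3,20,10],-0.02],[255,[-3,36,0],-0.04],[255,[-3,36,0],-0.045],[255,[-3,36,0],-0.045],[255,[-2,36,0],-0.045],[255,[0,36,0],-0.045]]' 40
python3 -m creep '[[255,[0,36,0],-0.045],[255,[0,36,0],-0.04],[255,[0,36,0],-0.04],[255,[4,36,0],-0.04],[255,[4,36,0],-0.04],[255,[4,35,0],-0.04],[255,[3,26,0],0],[255,[1,14,0],0]]' 40
python3 - <<'E'
from h import *
s=read_state(); c=cal("wrist"); p,d=read_camera("wrist"); np.savez("pics/w4.npz",p=p,d=d,K=c[0],k1=c[1],e=c[2],M=c[3],tp=s["tool_pos"]); cv2.imwrite("pics/w4.png",p); print(s["q"],s["tool_pos"],s["time"],s["wrist_force"]);m=R.from_rotvec(s["tcp_rot"]).as_matrix();print(np.arctan2(m[0,1],-m[1,1]))
E
```

```text
time: 3.63
tool_pos: [0.4489, -0.1037, 0.0474]
tcp_rot: [-2.167, 0.112, 2.169]
wrist_force: [0.6, -0.0, -1.4]
width: 0.389
time: 4.3
tool_pos: [0.4663, 0.1527, 0.0479]
tcp_rot: [-2.035, 0.351, 2.034]
wrist_force: [-0.4, 0.6, -1.0]
width: 0.393
[2.65171778e-01 1.11199824e-01 2.15770002e+00 9.19515143e-04
 8.71617337e-01 2.17833524e+00] [0.46631804 0.15269199 0.0479314 ] 4.3 [-0.42218406  0.58569344 -0.97229556]
-0.34295825549585746
```

View pics/w4.png

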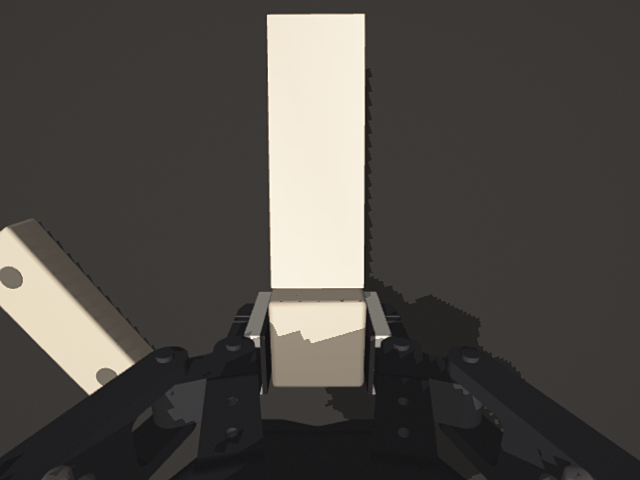

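```bash
python3 -m creep '[[255,[-2,-8,20],0],[255,[-3,-8,30],0],[255,[-4,-8,30],-0.003],[255,[0,-2,20],0],[255,[0,0,10],0],[255,[0,0,0],0],[255,[0,0,0],0],[255,[0,0,0],0]]' 40
python3 - <<'E'
from h import *
s=read_state(); c=cal("wrist"); p,d=read_camera("wrist"); np.savez("pics/w5.npz",p=p,d=d,K=c[0],k1=c[1],e=c[2],M=c[3],tp=s["tool_pos"]); cv2.imwrite("pics/w5.png",p); print(s["q"],s["tool_pos"],s["time"],s["wrist_force"]);m=R.from_rotvec(s["tcp_rot"]).as_matrix();print(np.arctan2(m[0,1],-m[1,1]))
for n in("top","scene"):
  p,d=read_camera(n); cv2.imwrite(f"pics/{n}5.png",p); np.savez(f"pics/{n}5.npz",p=p,d=d)
E
```

```text
time: 5.02
tool_pos: [0.4559, 0.1234, 0.1556]
tcp_rot: [-2.03, 0.359, 2.035]
wrist_force: [0.9, 0.9, -1.4]
width: 0.391
[ 2.11584150e-01 -5.97904531e-02  2.10436412e+00  3.55378673e-05
  1.09988336e+00  2.13056529e+00] [0.45585602 0.12339668 0.15561153] 5.0167 [ 0.87145134  0.89013991 -1.37376882]
-0.34819915750251446
```

View pics/w5.png

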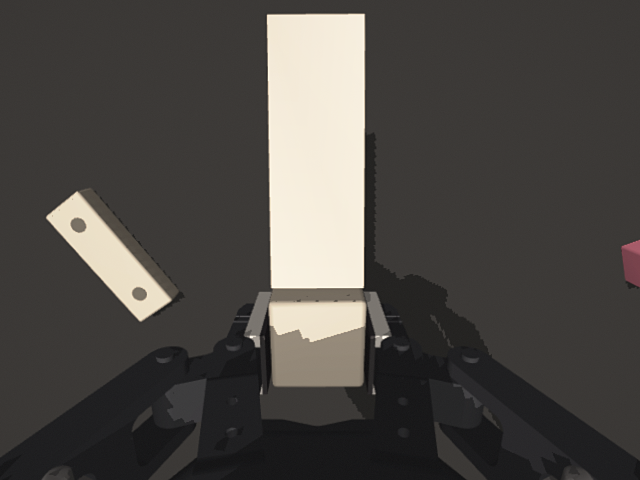

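View pics/top5.png

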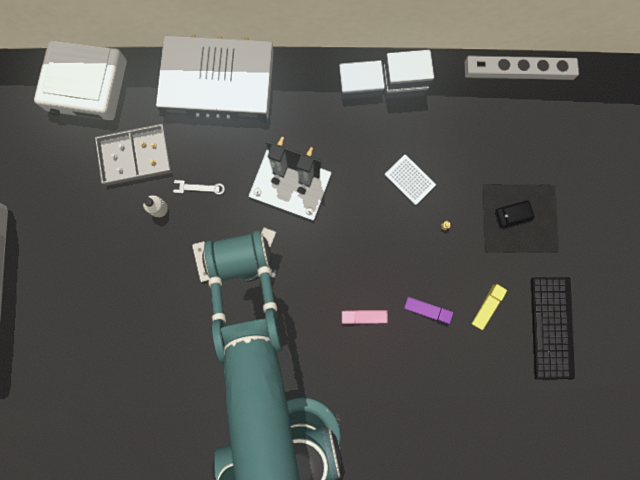

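View pics/scene5.png

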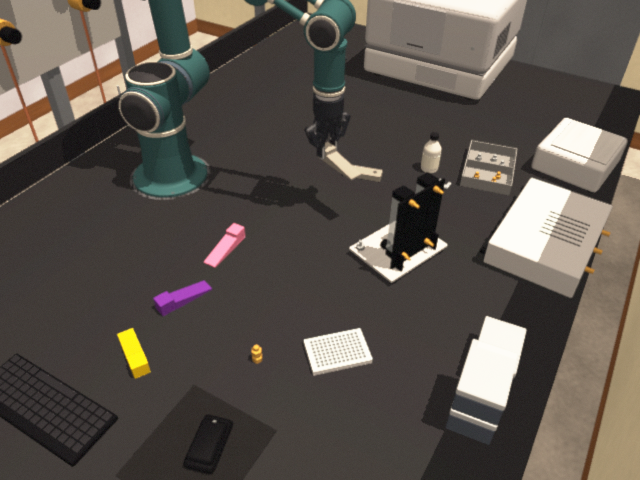

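The top view shows the held wedge's thin end at about (270,235), pointing at the middle of the stand's front edge at about (283,207). The wrist camera can't see the stand from here, so I advance while raised for a better measurement of the edge.

```bash
python3 -m creep '[[255,[9,-3.2,0],0],[255,[19,-6.8,0],0],[255,[19,-6.8,0],0],[255,[14,-5,0],0],[255,[5,-1.8,0],0],[255,[0,0,0],0],[255,[0,0,0],0],[255,[0,0,0],0]]' 40
python3 - <<'E'
from h import *
s=read_state(); c=cal("wrist"); p,d=read_camera("wrist"); np.savez("pics/w6.npz",p=p,d=d,K=c[0],k1=c[1],e=c[2],M=c[3],tp=s["tool_pos"]); cv2.imwrite("pics/w6.png",p); print(s["tool_pos"],s["time"]);m=R.from_rotvec(s["tcp_rot"]).as_matrix();print(np.arctan2(m[0,1],-m[1,1]))
E
```

```text
time: 5.83
tool_pos: [0.5221, 0.1002, 0.1567]
tcp_rot: [-2.031, 0.358, 2.034]
wrist_force: [-0.7, -0.2, -2.0]
width: 0.389
[0.52214713 0.10018049 0.15668398] 5.8333
-0.3480850448203946
```

View pics/w6.png

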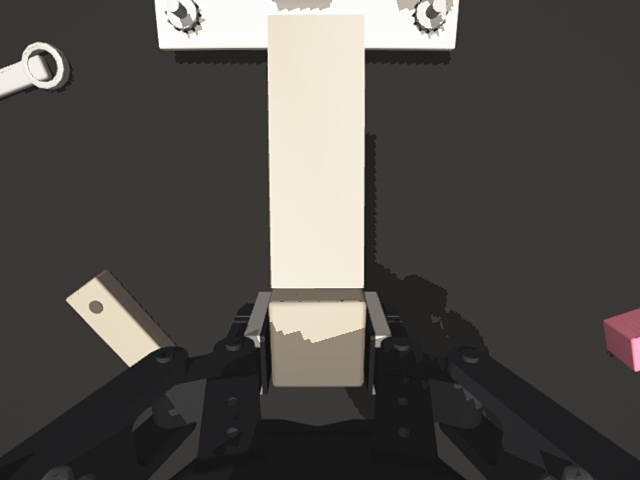

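The front edge of the plate is at about row 48, from column 159 to 457. Both nuts are visible, at (183,14) and (430,14), and the wedge is centred at columns 268–364.

Run:
```python
from wm import *
c,p,d=load("pics/w6.npz")
a=cv2.resize(p[0:80,140:480],None,fx=2.3,fy=6); cv2.imwrite("pics/w6z.png",a)
for z in(.014,.022):
    q=onplane(c,[[159,48.5],[457,48.5]],z); m=q.mean(0); v=q[0]-q[1]; print(z,q.round(4),m.round(4),np.linalg.norm(v),"yaw",np.arctan2(-v[0],v[1]))
# wedge: tip relative TCP, triangulating by depth
q=onplane(c,[[268,14.5],[364,14.5]],.1567-.0084+.004); print("tip",q.round(4)); q2=onplane(c,[[270.5,302],[366,302],[364.5,387],[271.5,387]],.1567-.0084+.035); print(q2.round(4)); 
t=q.mean(0);g=q2.mean(0); print(t,g,np.linalg.norm((t-g)[:2]),np.arctan2(*(t-g)[[1,0]]))
v=cloud(c,d,[[316,20],[290,60],[316,280],[316,340]]);print(v.round(4))
print(cloud(c,d,[[220,30],[220,40],[400,40],[400,44],[400,46],[220,46]]).round(4))
for z in (.054,.046,.03): print(onplane(c,[[183,14],[430,14]],z).round(4))
```

```text
0.014 [[ 0.6775  0.1599  0.014 ]
 [ 0.6071 -0.0345  0.014 ]] [0.6423 0.0627 0.014 ] 0.2068204770771884 yaw -0.3471983273639503
0.022 [[ 0.6751  0.1576  0.022 ]
 [ 0.6067 -0.0315  0.022 ]] [0.6409 0.063  0.022 ] 0.20102693613861478 yaw -0.3471983273639501
tip [[0.6322 0.078  0.1523]
 [0.6208 0.0465 0.1523]]
[[0.5425 0.109  0.1833]
 [0.5315 0.0785 0.1833]
 [0.4987 0.0894 0.1833]
 [0.5104 0.1216 0.1833]]
[0.62648197 0.06221588 0.1523    ] [0.52074749 0.09964841 0.1833    ] 0.11216493969346011 -0.3402550007256833
[[0.6247 0.0629 0.1529]
 [0.6154 0.076  0.1546]
 [0.5401 0.0934 0.1715]
 [0.5236 0.0994 0.1836]]
[[0.6711 0.1143 0.0216]
 [0.6653 0.1166 0.0224]
 [0.6244 0.0036 0.0225]
 [0.622  0.0045 0.0233]
 [0.621  0.0043 0.0212]
 [0.6618 0.118  0.0231]]
[[ 0.6772  0.1266  0.054 ]
 [ 0.6281 -0.0089  0.054 ]]
[[ 0.68    0.1283  0.046 ]
 [ 0.6293 -0.0116  0.046 ]]
[[ 0.6856  0.1317  0.03  ]
 [ 0.6317 -0.0171  0.03  ]]
```

View pics/w6z.png

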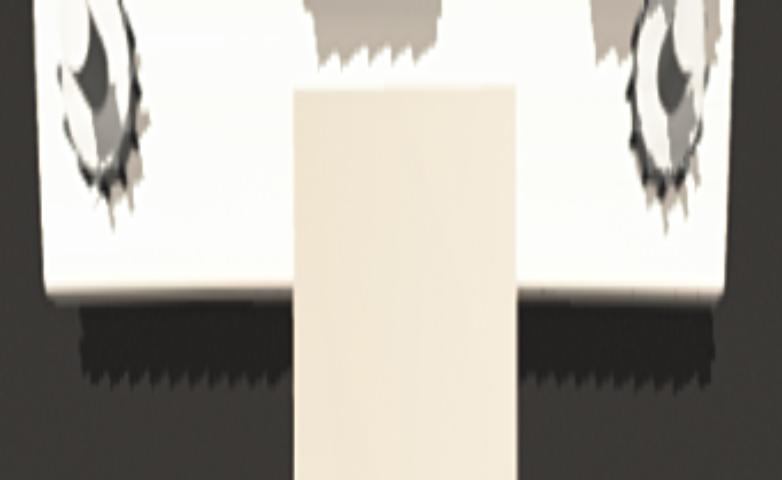

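```bash
python3 - <<'E'
from wm import *
c,p,d=load("pics/w5.npz")
q=onplane(c,[[140,321],[182,293],[48,215],[80,190]],.02)[:,:2]
fe=np.array([.6409,.063]);u=np.array([.9404,-.3401]);n=np.array([.3401,.9404])
print(q.round(4)); print("along,lat rel to fe",((q-fe)@np.c_[u,n]).round(4))
E
python3 -m creep '[[255,[-4,4,-15],0],[255,[-5,5,-30],0],[255,[-0.4,0.4,-35],0],[255,[0,0,-30],0],[255,[0,0,-20],0],[255,[0,0,-12],0],[255,[0,0,-3],0],[255,[0,0,0],0]]' 40
```

```text
[[0.429  0.2891]
 [0.4401 0.2446]
 [0.5344 0.314 ]
 [0.5426 0.2805]]
along,lat rel to fe [[-0.2762  0.1406]
 [-0.2506  0.1025]
 [-0.1855  0.1998]
 [-0.1664  0.1711]]
time: 6.55
tool_pos: [0.5131, 0.1096, 0.0119]
tcp_rot: [-2.031, 0.357, 2.034]
wrist_force: [0.5, 0.5, -1.2]
width: 0.393
```

```bash
python3 -m creep '[[255,[0,0,-1],0],[255,[0,0,-1],0],[255,[0,0,-1],0],[255,[0,0,-0.5],0],[255,[0,0,0],0],[255,[0,0,0],0],[255,[0,0,0],0],[255,[0,0,0],0]]' 40
python3 - <<'E'
from h import *
s=read_state(); c=cal("wrist"); p,d=read_camera("wrist"); np.savez("pics/w7.npz",p=p,d=d,K=c[0],k1=c[1],e=c[2],M=c[3],tp=s["tool_pos"]); cv2.imwrite("pics/w7.png",p); print(s["tool_pos"],s["wrist_force"],s["torque"])
E
```

```text
time: 7.22
tool_pos: [0.5138, 0.1094, 0.0089]
tcp_rot: [-2.032, 0.357, 2.032]
wrist_force: [-0.4, 0.1, -0.9]
width: 0.387
[0.51375403 0.1094488  0.00886352] [-0.42024924  0.09486271 -0.85267656] [0.00633726 0.00304417 0.02430238]
```

View pics/w7.png

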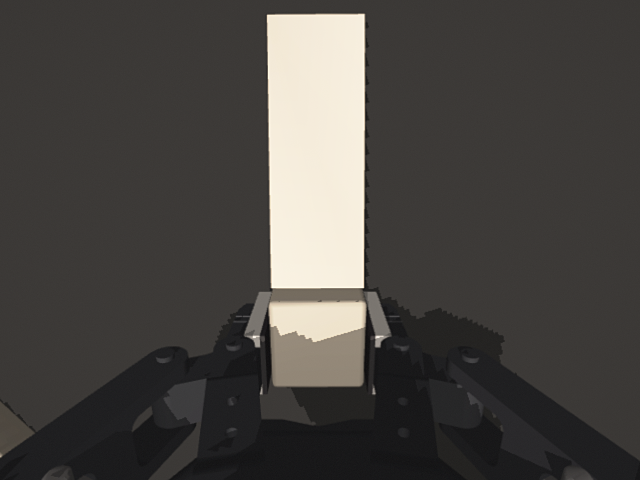

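```bash
python3 -m creep '[[255,[0,0,-0.3],0],[255,[0,0,-0.3],0],[255,[0,0,-0.2],0],[255,[0,0,0],0],[255,[0,0,0],0],[255,[0,0,0],0],[255,[0,0,0],0],[255,[0,0,0],0]]' 40
```

```text
time: 7.93
tool_pos: [0.514, 0.1095, 0.0084]
tcp_rot: [-2.033, 0.357, 2.032]
wrist_force: [-2.1, -0.3, 5.8]
width: 0.395
```

```bash
python3 -m creep '[[255,[4.7,-1.7,0],0],[255,[9.4,-3.4,0],0],[255,[9.4,-3.4,0],0],[255,[9.4,-3.4,0],0],[255,[9.4,-3.4,0],0],[255,[6.6,-2.4,0],0],[255,[0,0,0],0],[255,[0,0,0],0]]' 40
python3 - <<'E'
from h import *
s=read_state(); c=cal("wrist"); p,d=read_camera("wrist"); np.savez("pics/w8.npz",p=p,d=d,K=c[0],k1=c[1],e=c[2],M=c[3],tp=s["tool_pos"]); cv2.imwrite("pics/w8.png",p); print(s["tool_pos"],s["wrist_force"],s["torque"])
fe=np.array([.6409,.063]);u=np.array([.9404,-.3401]);n=np.array([.3401,.9404])
print((s["tool_pos"][:2]+[.1044,-.038]-fe)@np.c_[u,n])
E
```

```text
time: 8.6
tool_pos: [0.5643, 0.0915, 0.0084]
tcp_rot: [-2.034, 0.357, 2.029]
wrist_force: [2.7, 0.2, 4.4]
width: 0.388
[0.56425724 0.09153515 0.00840309] [2.72953261 0.17042648 4.43552255] [-0.11511874 -0.19239917 -0.03852659]
[0.02932191 0.0005395 ]
```

View pics/w8.png

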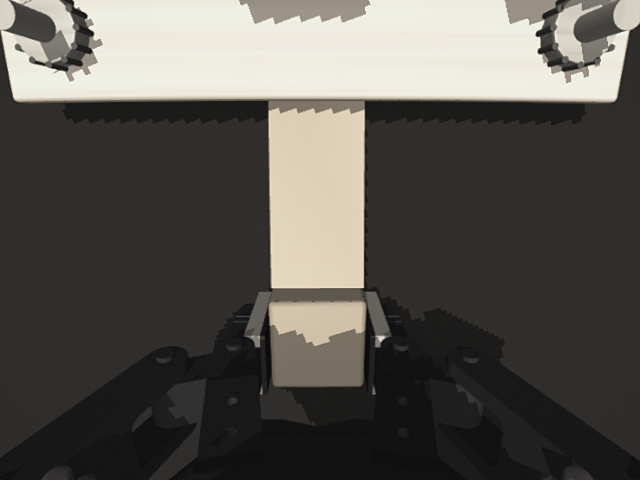

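The wedge is under the edge and centred: the plate corners are at (13,100) and (618,100), and the wedge's mid-column is 316. I re-measure the edge from this close view.

```bash
cat > edge.py <<'E'
from wm import *
def edge(n,px):
    c,p,d=load(n)
    q=onplane(c,px,.022); m=q.mean(0); v=q[0]-q[1]; print(q.round(4),m.round(4),np.linalg.norm(v),"yaw",np.arctan2(-v[0],v[1]))
    g=cv2.cvtColor(p,cv2.COLOR_BGR2GRAY).astype(int)
    for col in(150,230,400,500): print(col,[(r,g[r,col]) for r in range(94,106)])
E
python3 - <<'E'
from edge import *
edge("pics/w8.npz",[[13,100],[618,100]])
c,p,d=load("pics/w8.npz")
# plate top height along rows
for r in (60,80,92,97): print(r,cloud(c,d,[[x,r] for x in range(120,240,4)]+[[x,r] for x in range(400,520,4)])[:,2].mean().round(5))
f=np.load("pics/w8.npz")["tp"]; print(f)
E
```

```text
[[ 0.6758  0.1575  0.022 ]
 [ 0.6077 -0.0306  0.022 ]] [0.6417 0.0634 0.022 ] 0.20006759842997351 yaw -0.3473087568833939
150 [(94, np.int64(234)), (95, np.int64(233)), (96, np.int64(222)), (97, np.int64(204)), (98, np.int64(184)), (99, np.int64(150)), (100, np.int64(101)), (101, np.int64(65)), (102, np.int64(27)), (103, np.int64(24)), (104, np.int64(26)), (105, np.int64(28))]
230 [(94, np.int64(236)), (95, np.int64(228)), (96, np.int64(214)), (97, np.int64(195)), (98, np.int64(174)), (99, np.int64(116)), (100, np.int64(82)), (101, np.int64(29)), (102, np.int64(25)), (103, np.int64(28)), (104, np.int64(23)), (105, np.int64(27))]
400 [(94, np.int64(239)), (95, np.int64(233)), (96, np.int64(221)), (97, np.int64(204)), (98, np.int64(183)), (99, np.int64(124)), (100, np.int64(81)), (101, np.int64(39)), (102, np.int64(27)), (103, np.int64(27)), (104, np.int64(28)), (105, np.int64(27))]
500 [(94, np.int64(237)), (95, np.int64(237)), (96, np.int64(233)), (97, np.int64(221)), (98, np.int64(203)), (99, np.int64(178)), (100, np.int64(126)), (101, np.int64(77)), (102, np.int64(36)), (103, np.int64(25)), (104, np.int64(26)), (105, np.int64(28))]
60 0.0224
80 0.02244
92 0.02248
97 0.02438
[0.56425724 0.09153515 0.00840309]
```

```bash
python3 -m creep '[[255,[3.76,-1.36,0],0],[255,[3.76,-1.36,0],0],[255,[3.76,-1.36,0],0],[255,[2.82,-1.02,0],0],[255,[0.94,-0.34,0],0],[255,[0,0,0],0],[255,[0,0,0],0],[255,[0,0,0],0]]' 40
python3 -m creep '[[255,[0.94,-0.34,0],0],[255,[0.94,-0.34,0],0],[255,[0.94,-0.34,0],0],[255,[0.94,-0.34,0],0],[255,[0.94,-0.34,0],0],[255,[0.94,-0.34,0],0],[255,[0,0,0],0],[255,[0,0,0],0]]' 40
python3 - <<'E'
from h import *
s=read_state(); c=cal("wrist"); p,d=read_camera("wrist"); np.savez("pics/w9.npz",p=p,d=d,K=c[0],k1=c[1],e=c[2],M=c[3],tp=s["tool_pos"]); cv2.imwrite("pics/w9.png",p); print(s["tool_pos"],s["wrist_force"])
fe=np.array([.6415,.0633]);u=np.array([.9404,-.3401]);n=np.array([.3401,.9404])
print((s["tool_pos"][:2]+[.1044,-.038]-fe)@np.c_[u,n])
E
```

```text
time: 9.32
tool_pos: [0.5774, 0.0866, 0.0084]
tcp_rot: [-2.032, 0.357, 2.032]
wrist_force: [-0.6, -0.3, 6.5]
width: 0.394
time: 9.98
tool_pos: [0.5826, 0.0847, 0.0084]
tcp_rot: [-2.031, 0.357, 2.033]
wrist_force: [-1.9, 0.1, 7.9]
width: 0.388
[0.58264127 0.08466221 0.00836912] [-1.90626216  0.11695839  7.89348362]
[ 0.04848552 -0.00015759]
```

View pics/w9.png

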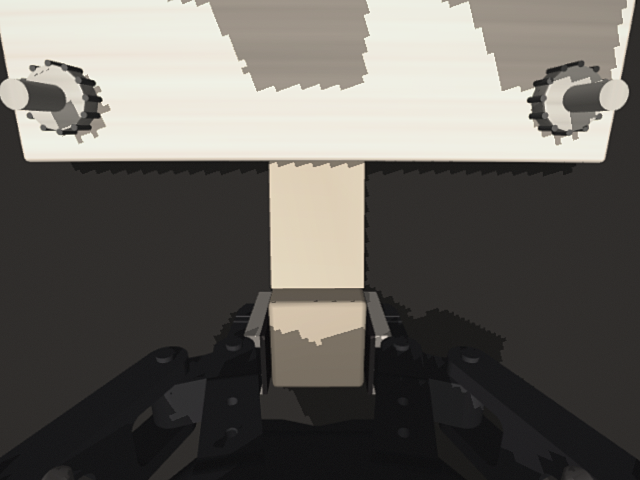

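The plate edge is at row 161, with corners at 25 and 605. It is still level, and the calculated depth is 48.5 mm. From here I go slowly.

```bash
python3 -m creep '[[255,[1.13,-0.41,0],0],[255,[1.13,-0.41,0],0],[255,[1.13,-0.41,0],0],[255,[1.13,-0.41,0],0],[255,[1.13,-0.41,0],0],[255,[1.13,-0.41,0],0],[255,[0.94,-0.34,0],0],[255,[0,0,0],0]]' 40
cat > chk.py <<'E'
import sys
from wm import *
k=sys.argv[1]
s=read_state(); c=cal("wrist"); p,d=read_camera("wrist"); np.savez(f"pics/{k}.npz",p=p,d=d,K=c[0],k1=c[1],e=c[2],M=c[3],tp=s["tool_pos"]); cv2.imwrite(f"pics/{k}.png",p); print(s["time"],s["tool_pos"],s["wrist_force"])
fe=np.array([.6415,.0633]);u=np.array([.9404,-.3401]);n=np.array([.3401,.9404])
print("depth,lat",(s["tool_pos"][:2]+[.1044,-.038]-fe)@np.c_[u,n], "Fu",s["wrist_force"][:2]@u)
def plane(n):
    c,p,d=load(n) if isinstance(n,str) else n
    v,u_=np.mgrid[0:300:2,0:640:2]; P=cloud(c,d,np.c_[u_.ravel(),v.ravel()]); L=(P[:,:2]-fe)@np.c_[u,n_]
    m=(P[:,2]>.016)&(P[:,2]<.034)&(L[:,0]>.004)&(L[:,0]<.05)&(abs(L[:,1])<.065)
    A=np.c_[L[m],np.ones(m.sum())]; w=np.ones(m.sum(),bool)
    for _ in range(4):
        f=np.linalg.lstsq(A[w],P[m][w][:,2],rcond=None)[0]; r=P[m][:,2]-A@f; w=abs(r)<.0015
    return f,w.sum()
n_=n
for a in ("w9",k):
    f,N=plane(f"pics/{a}.npz"); print(a,"slope x,y",f[:2].round(4),"edge z",f[2].round(5),"at foot x+20:",(f[2]+.02*f[0]).round(5),N)
E
python3 chk.py w10
```

```text
time: 10.7
tool_pos: [0.5887, 0.0824, 0.0084]
tcp_rot: [-2.028, 0.357, 2.037]
wrist_force: [-6.1, 2.6, 11.8]
width: 0.391
10.7 [0.58865094 0.08239296 0.00835379] [-6.06728757  2.59681754 11.77702431]
depth,lat [ 0.05490879 -0.0002477 ] Fu -6.588854881447463
w9 slope x,y [-0.0003 -0.0004] edge z 0.02244 at foot x+20: 0.02243 14572
w10 slope x,y [-0.0072 -0.0005] edge z 0.02334 at foot x+20: 0.0232 14972
```

View pics/w10.png

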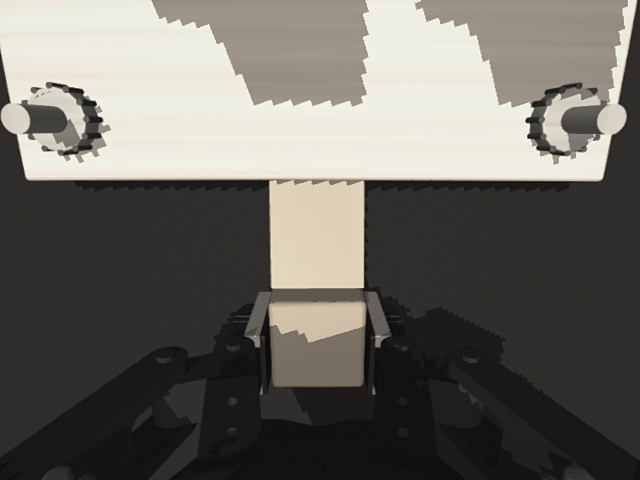

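The stand has begun to lift: the plate's front is up 0.9 mm and sloped -0.007, and the push force is about 6.6 N, as expected. About 12 mm to go.

```bash
python3 -m creep '[[255,[1.13,-0.41,0],0],[255,[1.13,-0.41,0],0],[255,[1.13,-0.41,0],0],[255,[1.13,-0.41,0],0],[255,[1.13,-0.41,0],0],[255,[1.13,-0.41,0],0],[255,[1.13,-0.41,0],0],[255,[0,0,0],0]]' 40
python3 chk.py w11
```

```text
time: 11.42
tool_pos: [0.5966, 0.0795, 0.0084]
tcp_rot: [-2.028, 0.357, 2.036]
wrist_force: [-6.4, 2.8, 12.2]
width: 0.393
11.4167 [0.59662466 0.07953718 0.00837327] [-6.44767323  2.81350926 12.23038414]
depth,lat [ 0.06337852 -0.00022142] Fu -7.020266404196483
w9 slope x,y [-0.0003 -0.0004] edge z 0.02244 at foot x+20: 0.02243 14572
w11 slope x,y [-0.0181 -0.0003] edge z 0.02499 at foot x+20: 0.02463 14518
```

```bash
python3 -m creep '[[255,[0.94,-0.34,0],0],[255,[0.94,-0.34,0],0],[255,[0.94,-0.34,0],0],[255,[0.94,-0.34,0],0],[255,[0,0,0],0],[255,[0,0,0],0],[255,[0,0,0],0],[255,[0,0,0],0]]' 40
python3 chk.py w12
python3 - <<'E'
from h import *
for n in("top","scene"):
  p,d=read_camera(n); cv2.imwrite(f"pics/{n}12.png",p); np.savez(f"pics/{n}12.npz",p=p,d=d)
  a=np.load(f"pics/{n}0.npz")["p"]
  y0,y1,x0,x1=(130,260,150,460) if n=="top" else (120,380,230,480)
  z=np.vstack([a[y0:y1,x0:x1],p[y0:y1,x0:x1]]) if n=="top" else np.hstack([a[y0:y1,x0:x1],p[y0:y1,x0:x1]])
  k=min(800/z.shape[1],600/z.shape[0]); cv2.imwrite(f"pics/cmp_{n}.png",cv2.resize(z,None,fx=k,fy=k,interpolation=2))
E
```

```text
time: 12.13
tool_pos: [0.6004, 0.0782, 0.0084]
tcp_rot: [-2.028, 0.357, 2.036]
wrist_force: [-6.0, 2.6, 11.4]
width: 0.39
12.1333 [0.60036661 0.0782213  0.0083936 ] [-6.03207018  2.64424911 11.4408565 ]
depth,lat [ 0.06734499 -0.00018624] Fu -6.5718679185318
w9 slope x,y [-0.0003 -0.0004] edge z 0.02244 at foot x+20: 0.02243 14572
w12 slope x,y [-0.0229 -0.0002] edge z 0.02574 at foot x+20: 0.02528 14377
```

View pics/w12.png

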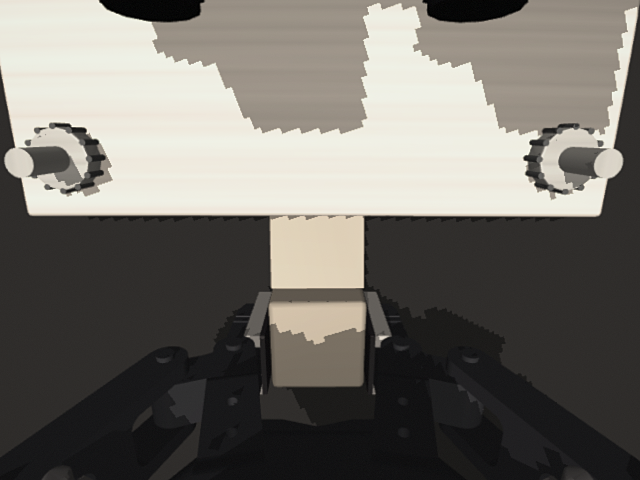

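View pics/cmp_top.png

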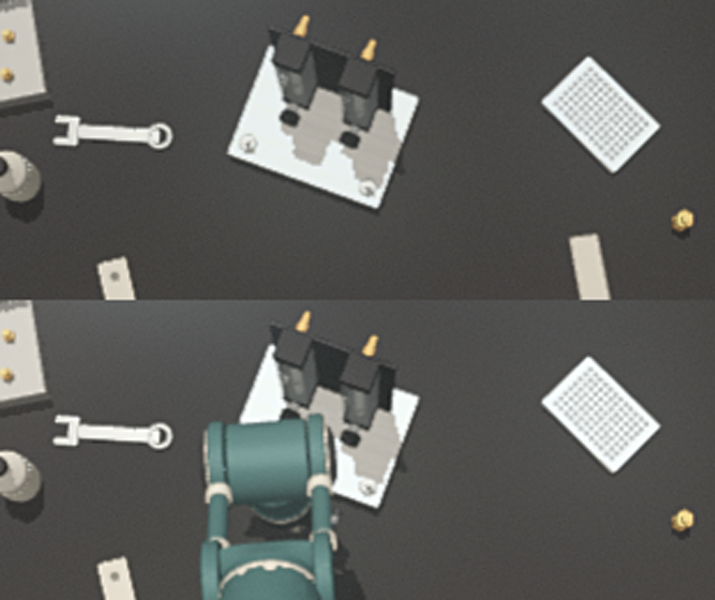

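View pics/cmp_scene.png

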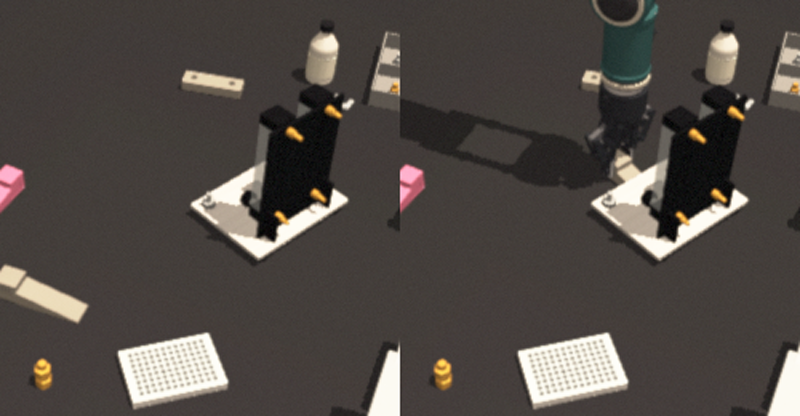

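The wrist view shows the wedge centred under the edge, which is now at row 214 with corners at 29 and 601. The before and after pairs show the stand and bystanders unmoved. I hold still for one call, re-check, then hand in.

```bash
python3 -m creep '[[255,[0,0,0],0],[255,[0,0,0],0],[255,[0,0,0],0],[255,[0,0,0],0],[255,[0,0,0],0],[255,[0,0,0],0],[255,[0,0,0],0],[255,[0,0,0],0]]' 40
python3 chk.py w13 && python3 -c "
from workcell import *
print(finish_job())"
```

```text
time: 12.95
tool_pos: [0.6003, 0.0782, 0.0084]
tcp_rot: [-2.028, 0.357, 2.036]
wrist_force: [-7.1, 2.4, 11.5]
width: 0.387
12.95 [0.60031834 0.0781848  0.00838015] [-7.09632441  2.41251917 11.52993882]
depth,lat [ 0.06731201 -0.00023697] Fu -7.493881245310612
w9 slope x,y [-0.0003 -0.0004] edge z 0.02244 at foot x+20: 0.02243 14572
w13 slope x,y [-0.0233 -0.0003] edge z 0.02576 at foot x+20: 0.02529 14343
the job is handed in; nothing more can be done
None
```

The front of the stand now rests on the wedge with both levelling feet about 2.9 mm off the bench, and the gripper is still holding the wedge (grip set to 40 N). I gripped it by its block, carried it over, set it flat and pushed it in along the stand's x. The job is handed in at about 13 s; `finish_job` gives no verdict.

**Last checks:**
- **Depth:** the thin end is 67 mm past the front edge and within 1 mm of its middle.
- **Lift:** the front edge is up 3.3 mm and there is no sideways tilt. The push force is about 7 N, which is in the expected range.
- **Wedge flat:** I judged this from the tool height, which is back at the 8.4 mm it had when I gripped the wedge on the bench, with the wedge pressed down on it.
- **Stand and other things:** the before and after pictures show no visible shift. The arm hid parts of the top view, and I did not measure the rear feet directly.

**Small disagreements:**
- The top camera put the front edge about 3 mm from where the wrist camera did. I used the wrist camera, and the lift began at about the depth it predicted.
- The two-view heights of the wedge were noisy: 29–34 mm for the block top, against 35 mm from the depth image, and the thin end came out up to 15 mm off. I used the depth image and the stated heights there.

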